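Measure a canister load cell on the tilting inspection chute

TASK

Take hold of the bar handle of the hinged chute and tilt it so that the trolley with the load cell on it rolls gently (never faster than 0.4 m/s) to the laser gauge (the two tall square housings); bring the load cell to rest midway in the gauge's window and keep it still there for 4 seconds. Then roll it to the crack probe (the two round brass heads), bring it to rest on their common axis and keep it still there for 4 seconds too. Do not touch the trolley or the load cell, leave the bottle where it is, and finish while still gripping the handle, with the load cell at rest at the probe.

Things in the scene. Friction and masses are not known exactly. Their poses are not given: they have to be found in the camera images.
- cell (a point): middle of the canister load cell, a round steel can 56 mm in diameter standing upright, fixed, on the trolley (plate 84 x 70 mm, four ball-bearing wheels, captive in the chute; top of the can 66 mm above the channel floor). The point lies 42 mm above the channel floor, on the can's axis; its axes are the chute's (y along the chute, away from the handle)
- trolley (a joint): place of the trolley along the chute in m, 0 over the hinge, growing away from the handle, from -0.18 (against the handle end, start) to +0.18. Trolley with load cell 0.6 kg nominal (varies by a third); it accelerates by 9.8 m/s2 times the sine of the tilt, less rolling drag of 0.25 N per m/s (it coasts for 2 s and more) and 0.008 N of dry friction (0.0014 rad of tilt)
- chute (a joint): tilt of the chute in rad: 0 level, positive with the handle end raised (the trolley then rolls away from the handle), -0.1 at the stop with the handle end down (start), +0.1 at the other stop. The handle end is the heavier: lifting it takes up to 9 N. Hinge damping 0.15 N m s/rad
- chute_hinge (a point): middle of the hinge axis, fixed, 110 mm above the table. x: the hinge axis, level; y: level, along the chute, away from the handle; z up. At tilt a, a chute point that is y along and z up from here when level is at y*cos(a)+z*sin(a) along and -y*sin(a)+z*cos(a) up
- chute_handle (a point): middle of the handle, a black round bar 16 mm thick lying across the chute, 285 mm from the hinge (y -285 mm) and 30 mm above it when level; axes tilt with the chute: x along the bar, y along the chute. Free span 62 mm between two side arms, 52 mm free to the end plate: pinch it from above, fingers closing along y; the bar turns between the pads as the chute tilts
- stand: fixed stand, base plate 130 x 500 mm, origin on the table under the hinge, axes as chute_hinge. It carries the chute, an aluminium channel: flat floor 106 mm wide inside, its upper face at hinge height, side walls 16 mm high, an end plate at each end (inner faces 215 mm from the hinge; the one at the handle is 48 mm high)
- gauge_axis (a point): middle of the laser gauge's window, at the height of the load cell's middle on the level chute; y axis along the chute. The gauge is a fixed pair of grey square housings, 50 mm wide along the chute, 180 mm tall, one each side of the chute, 136 mm apart, black caps on top, window 30 mm wide. It stands on either half of the chute
- probe_axis (a point): middle of the crack probe, at the height of the load cell's middle on the level chute; y axis along the chute. The probe is a fixed pair of round brass heads, 48 mm in diameter, 52 mm long, level, facing each other across the chute on dark posts, 134 mm apart, tops 176 mm above the table. It stands on the half that the gauge leaves free
- bottle: bystander: small amber bottle, 48 mm in diameter, 110 mm tall, origin under its centre
Not all that is in view belongs to the job. Of the things like the part that bears gauge_axis, leave any that is purple; of the rest the larger one is meant.

How it is judged (in metres and radians):
On the way, in this order (a step that is already met when the one before it is completed fails the run):
1. the load cell is kept at rest in the laser gauge's window for 4 s (horizontal distance between cell and gauge_axis below 0.015 m and velocity of joint trolley between -0.05 and 0.05 m/s), for 4 s.
2. then the load cell is kept at rest at the crack probe for 4 s (horizontal distance between cell and probe_axis below 0.015 m and velocity of joint trolley between -0.05 and 0.05 m/s), for 4 s.
At the end, for the whole second after the job is handed in: the load cell is at rest within 18 mm (horizontally) of the probe's axis, the trolley slower than 0.05 m/s, the fingers holding the chute by its handle (over 1 N) (horizontal distance between cell and probe_axis below 0.018 m and velocity of joint trolley between -0.05 and 0.05 m/s and contact force between the fingers and chute above 1 N); the arm keeps its last pose, push and grip.
It fails at once if the trolley rolls faster than 0.4 m/s (velocity of joint trolley above 0.4 m/s or velocity of joint trolley below -0.4 m/s).
It fails at once if the robot touches the trolley or the load cell (contact force between any of the fingers, the arm and trolley above 0.5 N).
It fails at once if the bottle is displaced (distance of bottle from where it was at the start of the episode above 0.03 m).
It also fails if it takes over 67 s, if anything falls off the work surface, if the arm or the gripper's body presses on something with over 40 N, if the wrist force passes 120 N, or if a joint passes its speed limit or range.

ROBOT

A 7-joint arm with a two-finger parallel gripper is mounted at the origin on the work surface. World frame = base frame: x ahead of the robot, y to its left, z up, the work surface at z = 0. Lengths are in mm, angles in rad, forces in N, time in s.
With the tool pointing down it reaches from about 425 to 925 mm from the base axis. Payload 6.8 kg.
Tool frame: the origin (TCP) lies at the very end of the fingers, on their centre line; the grasp point (between the pads) lies 19 mm behind it; z points along the fingers, y is the line along which they close (so a half turn about z gives the same grasp; the last joint's range is limited). The gripper opens to 88 mm and grips with 3 to 60 N. Pads are 20 mm wide; open, the fingers measure 115 mm over their backs; the gripper's body (75 mm by 178 mm) begins 61 mm behind the grasp point.
Start: joints at [-1.227, 0.477, 0.022, 1.555, -0.011, 1.109, -0.083], TCP at [294.694, 607.291, 222.664] pointing down, gripper open.
Joint ranges: [-2.96, 2.96], [-0.34, 2.1], [-1.41, 1.46], [0.24, 2.44], [-1.37, 4.51], [0.17, 1.92], [-2.96, 2.96]. Speed limits (rad/s): [2.39, 2.39, 3.14, 3.14, 3.14, 3.14, 3.14].

INTERFACE

Orientations are given as a unit quaternion [w, x, y, z].
In Python, from bench import robot gives the robot as it stands.
- The arm moves only by the tool jog_arm, never from a script. Its argument "increments" is a list of rows, each a list of 7 numbers: the shift along the world's x, y, z in m, then the turn, a rotation vector about the world's x, y, z in degrees, then the closure, from -1 (fully open) to 1 (shut). A call has 1 to 12 rows; each row is the pose to reach, as a shift and turn from the pose commanded when the call began; what a row does not reach only later rows make up. A row lasts 1/8 s, in which the tool goes at most 62.5 mm and 10.7 degrees, less where a joint would pass 70% of its speed; a pose out of reach is approached as far as the arm can. A call with a gripper value outside its range is refused whole. The fingers move at their own pace and stop on an object; "squeeze" is the grip in N (left out, the last holds). Time passes only in rows, so rows that repeat a pose let the fingers close. It gives the time, the measured TCP pose, the force, the opening and the grip force at its end, in the units of the state.
- robot.sense(): the state, without advancing time (a new reading comes with each control period).
- robot.capture(name): name is "side" or "top"; returns a dict with "image" (480x640x3 uint8, red, green, blue), "z_map" (480x640 float32, mm along the optical axis (not along the pixel's ray), 0 where there is no reading), "fx", "fy", "cx", "cy" (pixels), "R" (3x3) and "t" (3): a world point X has camera coordinates R X + t. Camera axes: x right, y down, z forward; pixel columns grow to the right and rows downward; lengths in mm; the calibration is good to about 2 mm. A picture is of the moment at which its call begins.
- robot.close_job(): hands the job in; it is judged then, once.
The state is a dict: "time": time; "q": joint angles; "joint_vel": joint speeds; "effort": joint torques, N m; "tcp_pos": TCP position; "tool_rot": TCP orientation; "force": force on the tool from outside, world axes, zero at the start; "moment": the same for the moment, N m; "grip_width": finger opening in mm; "grip_force": force on a finger pad.
Only numpy, scipy, OpenCV 4.12 (cv2) and the standard library are available. Lean on these libraries where they do the work, as an engineer would, in place of code of your own. Each camera call takes 0.05 s, during which the arm holds its last target. There are 200 camera calls.

## Working session

There is one attempt and no reset: what is moved stays moved. The work goes in short steps, Python scripts to look and compute and a tool call to move; the robot and the scene stay as the last step left them, time stands still between calls to the robot, and variables do not carry over. Pictures are saved under pics/ and viewed, at most 10 in all, crops included, and the job is handed in when it is done.

Besides the shell and the picture viewer there is one more tool, called after "Request:" by a JSON object that holds its "fn" and its "kwargs". jog_arm: Moves the arm, as the interface text tells. Its arguments: {"type":"object","properties":{"increments":{"type":"array"},"squeeze":{"type":"number"}},"required":["increments"]}

```bash
mkdir -p pics
cat > h.py <<'E'
import numpy as np, cv2
from bench import robot
def cap(n,f=None):
    c=robot.capture(n)
    if f: cv2.imwrite('pics/'+f,cv2.cvtColor(c['image'],cv2.COLOR_RGB2BGR)); np.savez('pics/'+f[:-4],**c)
    return c
def pt(c,u,v,z=None):
    z=float(c['z_map'][int(v),int(u)]) if z is None else z
    p=np.array([(u-c['cx'])/c['fx']*z,(v-c['cy'])/c['fy']*z,z])
    return np.array(c['R']).T@(p-np.array(c['t']))
E
python3 - <<'E'
from h import *
for n in('side','top'):
    c=cap(n,n+'0.png'); print(n,c['fx'],np.round(c['R'],3).tolist(),np.round(c['t'],1))
print(robot.sense())
E
```

```text
side 470.6272266674029 [[0.993, -0.115, -0.025], [-0.078, -0.486, -0.871], [0.088, 0.866, -0.492]] [-428.6  168.5  970.6]
top 596.1901701790035 [[-0.026, -1.0, 0.004], [-0.999, 0.026, -0.043], [0.043, -0.005, -0.999]] [  81.9  424.4 1447.6]
{'time': 0.1, 'q': array([-1.22712874,  0.47768954,  0.02231218,  1.55630976, -0.01149934,
        1.10928855, -0.08305917]), 'joint_vel': array([ 2.29389888e-03, -2.32182920e-03,  1.01609465e-03, -6.24308267e-05,
       -4.62333174e-04, -9.78435281e-04,  6.19515025e-04]), 'effort': array([ 4.12494803e-03, -5.84091997e+01,  1.53999489e+00, -2.73319745e+01,
       -5.42453758e-02,  1.30545112e-02,  2.12812211e-05]), 'tcp_pos': array([294.4395401 , 606.81687734, 221.81513624]), 'tool_rot': array([-1.27024140e-04,  2.23924516e-01,  9.74606175e-01, -7.73449459e-04]), 'force': array([-0.22406532, -0.35166247, -0.26261428]), 'moment': array([ 0.00530016, -0.01385876, -0.02436169]), 'grip_force': 0.0, 'grip_width': 87.87212184162593}
```

View pics/top0.png

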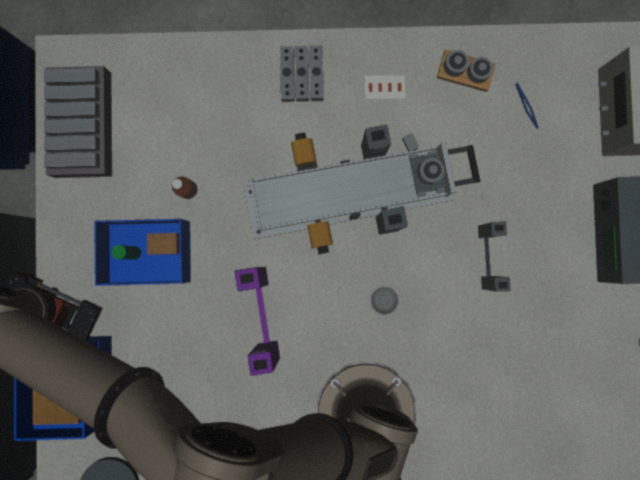

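View pics/side0.png

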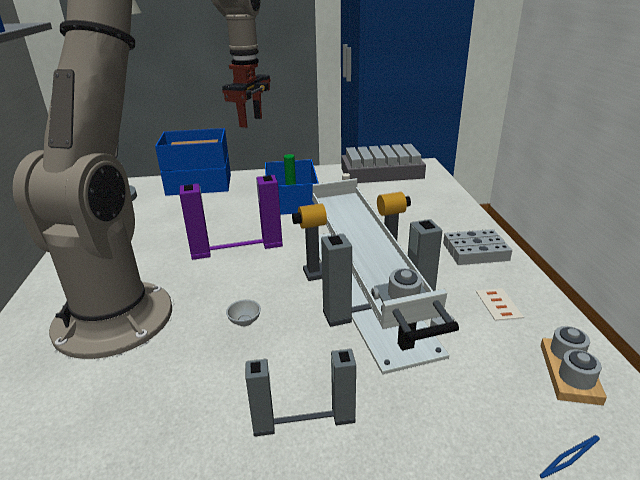

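Top view: there are three pairs of housings. One is grey and straddles the chute at (376,140)/(392,220). One is purple at (250,278)/(263,357), which is excluded. The third is a smaller grey pair off the chute at (493,230)/(496,284). The chute pair fits: it isn't purple, it is the larger grey one, and it stands on the chute. The probe's brass heads are at (303,152)/(319,236), the handle bar at about (473,165), and the bottle at (184,187). I'll confirm this in an enlarged crop.

Run:
```python
from h import *
a=cv2.imread('pics/top0.png')[110:260,240:500]; cv2.imwrite('pics/tc.png',cv2.resize(a,None,fx=3,fy=3,interpolation=cv2.INTER_CUBIC))
a=cv2.imread('pics/side0.png')[170:370,280:480]; cv2.imwrite('pics/sc.png',cv2.resize(a,None,fx=3,fy=3,interpolation=cv2.INTER_CUBIC))
c=np.load('pics/top0.npz'); s=np.load('pics/side0.npz')
for n,u,v in [('g1',376,133),('g2',393,216),('p1',303,152),('p2',319,237),('can',431,169),('bar',475,163),('bar',473,155),('bar',476,175),('bottle',180,185),('smallg',493,228),('smallg',496,284),('floorL',262,206),('floor',380,180),('base',247,210)]: print(n,pt(c,u,v).round(1))
for n,u,v in [('sbar',430,335),('sbar',445,330),('g',333,240),('g2',425,225),('can',405,275)]: print(n,pt(s,u,v).round(1))
```

```text
g1 [640.6 -28.4 182.7]
g2 [459.1 -59.5 185.7]
p1 [604.6 131.1 174.4]
p2 [418.5 100.9 174.2]
can [ 563.4 -150.   154.8]
bar [ 579.9 -256.6  119.7]
bar [ 598.6 -253.1  117.9]
bar [ 552.4 -257.8  120. ]
bottle [547.6 415.2 112. ]
smallg [ 431.1 -292.1  119.2]
smallg [ 304.7 -294.   119.8]
floorL [493.4 227.9 128.5]
floor [549.3 -41.4  99.4]
base [4.969e+02 2.793e+02 1.000e-01]
sbar [ 576.7 -264.   112.3]
sbar [ 602.6 -258.4  114.5]
g [451.2 -69.6 185.2]
g2 [633.7 -38.3 184. ]
can [ 562.5 -159.9  157.3]
```

View pics/tc.png

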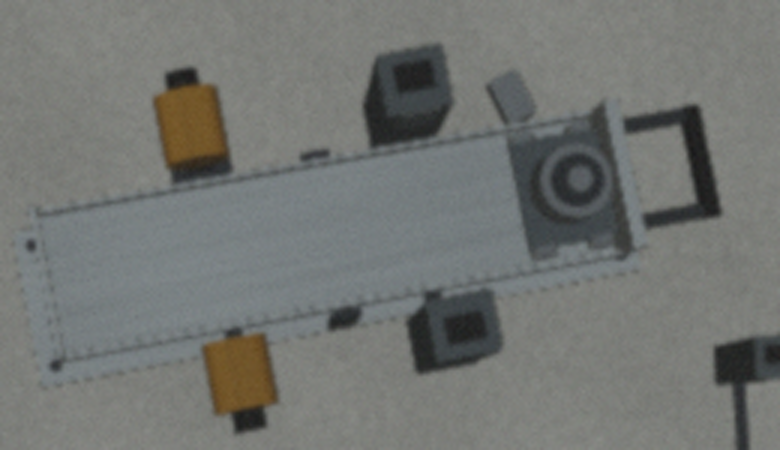

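View pics/sc.png

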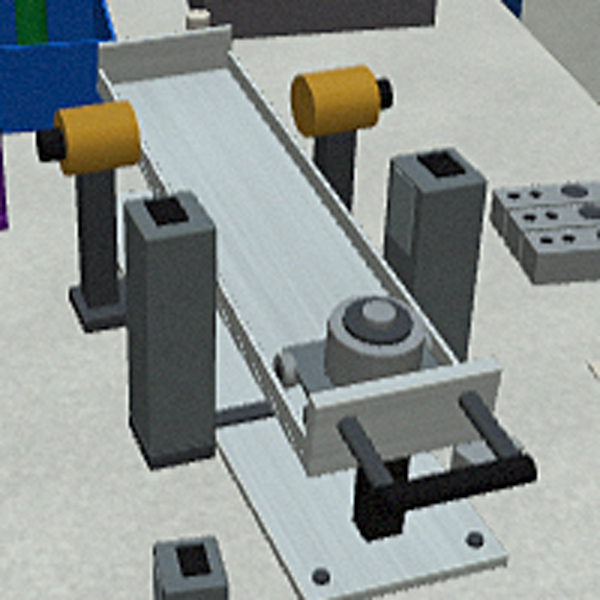

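The crop confirms the grey pair on the chute. It stands 184 mm high against 120 mm for the off-chute pair, so it is the larger non-purple one. The handle bar runs from crop (692,108) to (711,214), and its top reads 119 mm, which matches the expected 119.4 mm at tilt -0.1.

```bash
cat >> h.py <<'E'
def ptz(c,u,v,Z):
    R=np.array(c['R']);t=np.array(c['t']);o=-R.T@t
    d=R.T@np.array([(u-c['cx'])/c['fx'],(v-c['cy'])/c['fy'],1.]); return o+d*(Z-o[2])/d[2]
E
python3 - <<'E'
from h import *
c=np.load('pics/top0.npz'); s=np.load('pics/side0.npz')
T=lambda x,y,Z:ptz(c,240+x/3-.33,110+y/3-.33,Z)
S=lambda x,y,Z:ptz(s,280+x/3-.33,170+y/3-.33,Z)
g=[T(413,75,182),T(465,327,182)]; gs=[S(437,163,182),S(168,210,182)]
p=[T(190,125,176),T(240,373,176)]
b=[T(692,108,119.4),T(711,214,119.4)]; bs=[S(395,490,111.4),S(530,468,111.4)]
# floor corners far end at tilt -.1: y=215 -> z=110+21.5
f=[T(38,212,145),T(57,365,145)]
can=T(575,180,155)
bp=[T(17,232,2),T(45,385,2)]
hp=[T(345,318,105),T(316,155,105)]
for n,v in dict(g=g,gs=gs,p=p,b=b,bs=bs,f=f,bp=bp,hp=hp).items(): print(n,np.round(v,1).tolist(),np.mean(v,0).round(1))
print('can',can)
gm,pm,bm=[np.mean(v,0)[:2] for v in(g,p,b)]
ax=(pm-bm)/np.linalg.norm(pm-bm); print('ax',ax, 'ang',np.arctan2(ax[1],ax[0]))
perp=(g[0]-g[1])[:2]; print('perp g',np.arctan2(perp[1],perp[0])+np.pi/2); perp=(p[0]-p[1])[:2]; print(np.arctan2(perp[1],perp[0])+np.pi/2)
perp=(f[0]-f[1])[:2]; print(np.arctan2(perp[1],perp[0])+np.pi/2)
H=bm+286.6*ax; print('hinge',H,'gauge y',(gm-H)@ax,'probe y',(pm-H)@ax,'can',(can[:2]-H)@ax,'far',(np.mean(f,0)[:2]-H)@ax,'bp',(np.mean(bp,0)[:2]-H)@ax,'hp',(np.mean(hp,0)[:2]-H)@ax)
E
```

```text
g [[637.0, -31.3, 182.0], [453.5, -63.3, 182.0]] [545.3 -47.3 182. ]
gs [[636.8, -30.9, 182.0], [457.0, -63.7, 182.0]] [546.9 -47.3 182. ]
p [[605.8, 131.0, 176.0], [424.8, 99.2, 176.0]] [515.3 115.1 176. ]
b [[619.9, -247.5, 119.4], [538.8, -259.0, 119.4]] [ 579.3 -253.2  119.4]
bs [[549.6, -254.2, 111.4], [625.6, -247.5, 111.4]] [ 587.6 -250.8  111.4]
f [[549.5, 246.3, 145.0], [435.7, 234.6, 145.0]] [492.6 240.5 145. ]
bp [[553.6, 282.0, 2.0], [427.3, 261.6, 2.0]] [490.4 271.8   2. ]
hp [[468.1, 19.3, 105.0], [593.6, 38.1, 105.0]] [530.8  28.7 105. ]
can [ 561.82301041 -150.67635689  155.        ]
ax [-0.17121081  0.98523442] ang 1.742854823483338
perp g 1.7438579606210056
1.7446186991233277
1.6735734348366504
hinge [530.2431958  29.1427979] gauge y -77.89563844419379 probe y 87.25718749006056 can -182.570825963477 far 214.64721086166668 bp 245.92354359849105 hp -0.5142352761106512
```

Everything agrees: hinge at (530, 29), axis direction (-0.171, 0.985), gauge at y≈-78 mm and probe at y≈+87 mm along the chute. Next I move over the handle.

Request:
{"fn": "jog_arm", "kwargs": {"increments": [[0.018,-0.054,0.025,0,0,-9,-0.5],[0.036,-0.108,0.05,0,0,-18,0],[0.053,-0.161,0.075,0,0,-27,0],[0.071,-0.215,0.075,0,0,-36,0],[0.089,-0.269,0.075,0,0,-45,0],[0.107,-0.323,0.075,0,0,-54,0],[0.125,-0.376,0.075,0,0,-63,0],[0.142,-0.43,0.075,0,0,-72,0],[0.16,-0.484,0.075,0,0,-81,0],[0.178,-0.538,0.075,0,0,-90,0],[0.196,-0.592,0.075,0,0,-99,0],[0.213,-0.645,0.075,0,0,-108,0]], "squeeze": 20}}

```text
time: 1.6
tcp_pos: [507.8, -39.5, 297.6]
tool_rot: [-0.0, 0.921, 0.389, 0.0]
force: [1.2, -0.1, 0.8]
grip_width: 43.8
grip_force: 0.0
```

Request:
{"fn": "jog_arm", "kwargs": {"increments": [[0.018,-0.0535,0,0,0,-9,0],[0.036,-0.107,0,0,0,-18,0],[0.054,-0.16,0,0,0,-27,0],[0.0715,-0.2137,0,0,0,-35.9,0],[0.0715,-0.2137,-0.05,0,0,-35.9,0],[0.0715,-0.2137,-0.1,0,0,-35.9,0],[0.0715,-0.2137,-0.14,0,0,-35.9,0],[0.0715,-0.2137,-0.155,0,0,-35.9,0],[0.0715,-0.2137,-0.155,0,0,-35.9,0]]}}

```text
time: 2.72
tcp_pos: [579.0, -251.3, 142.4]
tool_rot: [-0.0, 0.996, 0.089, -0.001]
force: [-0.2, 0.3, 0.2]
grip_width: 44.0
grip_force: 0.0
```

```bash
cat >> h.py <<'E'
ax=np.array([-.1715,.9852]);H=np.array([530.2,29.])
def obs(f=None,a=None,n='top'):
    s=robot.sense(); c=cap(n,f); at=(s['tcp_pos'][2]+19-140)/285 if a is None else a
    z=c['z_map'];v,u=np.nonzero(z>0);d=z[v,u].astype(float)
    P=np.stack([(u-c['cx'])/c['fx']*d,(v-c['cy'])/c['fy']*d,d],1)
    W=(P-np.array(c['t']))@np.array(c['R'])
    y=(W[:,:2]-H)@ax; x=(W[:,:2]-H)@np.array([ax[1],-ax[0]]); h=W[:,2]-110
    L=h+y*np.tan(at); 
    k=(abs(x)<34)&(abs(y)<225)&(L>56)&(L<82)
    yy=y[k]; cell=(np.percentile(yy,1)+np.percentile(yy,99))/2 if k.sum()>20 else np.nan
    k2=(abs(x)<40)&(abs(y)<205)&(abs(L)<18)
    A=np.polyfit(y[k2],h[k2],1) if k2.sum()>50 else [np.nan]*2
    print('t',round(s['time'],2),'tcp',s['tcp_pos'].round(2),'a_tcp',round(at,4),'a_dep',round(-np.arctan(A[0]),4),'n',k.sum(),k2.sum(),'cell',round(cell,1),'mean',round(yy.mean(),1) if len(yy) else 0,'F',s['force'].round(1),'grip',round(s['grip_force'],1))
E
python3 -c "
from h import *
obs('t1.png',-.1); obs('s1.png',-.1,'side')"
```

```text
t 2.73 tcp [ 578.95 -251.33  142.38] a_tcp -0.1 a_dep -0.0939 n 353 5541 cell -184.5 mean -184.3 F [-0.2  0.3  0.2] grip 0.0
t 2.77 tcp [ 579.69 -251.81  143.61] a_tcp -0.1 a_dep -0.1005 n 454 3075 cell -187.5 mean -190.4 F [-0.1 -0.6  0.6] grip 0.0
```

View pics/t1.png

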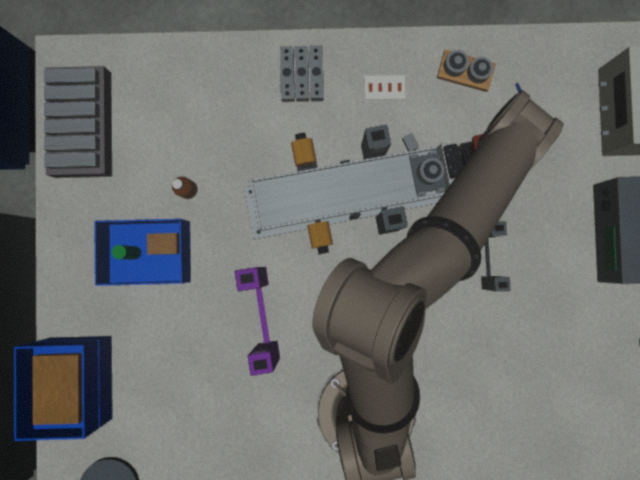

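View pics/s1.png

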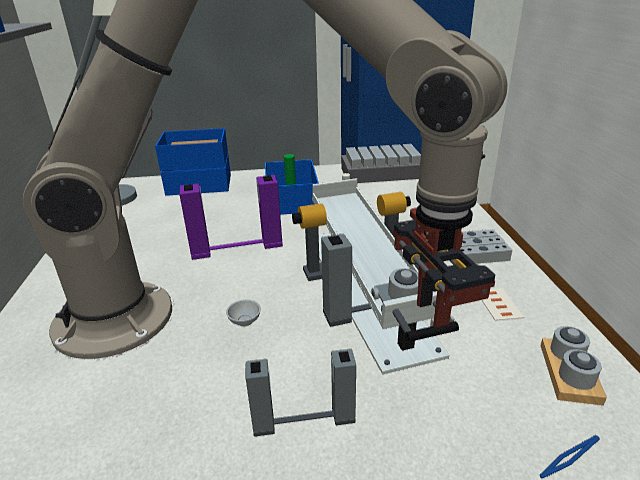

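The top view still shows the channel and the can at (430,169) unobstructed. In the side view the fingers straddle the bar at about (440,330). Next I descend and close.

Request:
{"fn": "jog_arm", "kwargs": {"increments": [[0,-0.0015,-0.025,0,0,0,0],[0,-0.0015,-0.05,0,0,0,0],[0,-0.0015,-0.05,0,0,0,0],[0,-0.0015,-0.05,0,0,0,0.5],[0,-0.0015,-0.05,0,0,0,1],[0,-0.0015,-0.05,0,0,0,1],[0,-0.0015,-0.05,0,0,0,1]], "squeeze": 20}}

```text
time: 3.7
tcp_pos: [580.1, -254.8, 93.7]
tool_rot: [0.002, 0.996, 0.089, 0.001]
force: [1.9, -5.0, 0.4]
grip_width: 15.7
grip_force: 20.0
```

```bash
python3 -c "
from h import *
obs('t2.png',-.1)"
```

```text
t 3.7 tcp [ 580.11 -254.81   93.73] a_tcp -0.1 a_dep -0.0948 n 330 5526 cell -184.1 mean -183.9 F [ 1.9 -5.   0.4] grip 20.0
```

Gripped: opening 15.7 mm, 20 N. Now I lift to level, add a short small positive tilt, and return to level so the trolley coasts.

Request:
{"fn": "jog_arm", "kwargs": {"increments": [[0,0.0001,0.008,0,0,0,1],[-0.0001,0.0005,0.016,0,0,0,1],[-0.0002,0.001,0.024,0,0,0,1],[-0.0003,0.0015,0.0286,0,0,0,1],[-0.0004,0.0022,0.0343,0,0,0,1],[-0.0004,0.0022,0.0343,0,0,0,1],[-0.0004,0.0022,0.0343,0,0,0,1],[-0.0004,0.0022,0.0343,0,0,0,1],[-0.0003,0.0015,0.0286,0,0,0,1]]}}

```text
time: 4.88
tcp_pos: [579.8, -253.3, 121.8]
tool_rot: [0.002, 0.996, 0.089, 0.001]
force: [4.3, -6.8, -4.9]
grip_width: 15.3
grip_force: 20.0
```

```bash
sed -i 's/+19-140)/+17.7-140)/' h.py; python3 -c "
from h import *
obs();obs();obs()"
```

```text
t 4.88 tcp [ 579.83 -253.35  121.83] a_tcp -0.0017 a_dep 0.0057 n 305 5363 cell -159.2 mean -159.3 F [ 4.3 -6.8 -4.9] grip 20.0
t 4.92 tcp [ 579.82 -253.42  121.09] a_tcp -0.0043 a_dep 0.0027 n 316 5364 cell -157.4 mean -156.7 F [ 4.4 -6.6 -4.4] grip 20.0
t 4.97 tcp [ 579.81 -253.42  121.33] a_tcp -0.0034 a_dep 0.003 n 315 5344 cell -155.5 mean -154.6 F [ 5.  -5.9 -4.7] grip 20.0
```

Request:
{"fn": "jog_arm", "kwargs": {"increments": [[0,0,0,0,0,0,1],[0,0,0,0,0,0,1],[0,0,0,0,0,0,1],[0,0,0,0,0,0,1],[0,0,0,0,0,0,1]]}}

```text
time: 5.65
tcp_pos: [579.8, -253.4, 121.7]
tool_rot: [0.002, 0.996, 0.089, 0.001]
force: [4.6, -6.6, -4.8]
grip_width: 15.3
grip_force: 20.0
```

```bash
python3 -c "
from h import *
obs();obs();obs()"
```

```text
t 5.65 tcp [ 579.83 -253.36  121.75] a_tcp -0.0019 a_dep 0.0025 n 298 5333 cell -139.8 mean -139.6 F [ 4.6 -6.6 -4.8] grip 20.0
t 5.7 tcp [ 579.78 -253.36  121.73] a_tcp -0.002 a_dep 0.0033 n 319 5356 cell -140.1 mean -139.8 F [ 4.5 -6.8 -3.5] grip 20.0
t 5.75 tcp [ 579.82 -253.37  121.73] a_tcp -0.002 a_dep 0.0028 n 333 5344 cell -139.3 mean -139.3 F [ 3.7 -6.7 -5.1] grip 20.0
```

Request:
{"fn": "jog_arm", "kwargs": {"increments": [[-0.0001,0.0007,0.0062,0,0,0,1],[-0.0001,0.0007,0.0062,0,0,0,1],[-0.0001,0.0007,0.0062,0,0,0,1],[-0.0001,0.0007,0.0062,0,0,0,1],[0,0.0001,0.0005,0,0,0,1]]}}

```text
time: 6.42
tcp_pos: [579.8, -253.3, 122.4]
tool_rot: [0.002, 0.996, 0.089, 0.001]
force: [3.8, -6.9, -3.9]
grip_width: 15.9
grip_force: 20.0
```

```bash
python3 -c "
from h import *
obs();obs();obs()"
```

```text
t 6.42 tcp [ 579.83 -253.28  122.42] a_tcp 0.0004 a_dep 0.0038 n 330 5363 cell -122.9 mean -122.4 F [ 3.8 -6.9 -3.9] grip 20.0
t 6.47 tcp [ 579.81 -253.34  121.66] a_tcp -0.0022 a_dep 0.001 n 318 5346 cell -121.2 mean -121.3 F [ 4.8 -6.  -4.7] grip 20.0
t 6.53 tcp [ 579.78 -253.37  121.91] a_tcp -0.0014 a_dep 0.0008 n 322 5330 cell -116.7 mean -116.5 F [ 4.3 -6.9 -4.5] grip 20.0
```

Request:
{"fn": "jog_arm", "kwargs": {"increments": [[0,0,0.0003,0,0,0,1],[0,0,0.0003,0,0,0,1],[0,0,0.0003,0,0,0,1],[0,0,0.0003,0,0,0,1]]}}

```text
time: 7.08
tcp_pos: [579.8, -253.3, 122.6]
tool_rot: [0.002, 0.996, 0.089, 0.001]
force: [4.3, -6.0, -2.3]
grip_width: 15.6
grip_force: 20.0
```

```bash
python3 -c "
from h import *
obs();obs();obs()"
```

```text
t 7.08 tcp [ 579.79 -253.29  122.62] a_tcp 0.0011 a_dep 0.0024 n 332 5342 cell -97.9 mean -98.4 F [ 4.3 -6.  -2.3] grip 20.0
t 7.12 tcp [ 579.82 -253.31  122.63] a_tcp 0.0012 a_dep 0.0014 n 319 5319 cell -96.7 mean -96.6 F [ 4.  -6.8 -3.6] grip 20.0
t 7.17 tcp [ 579.83 -253.28  122.63] a_tcp 0.0012 a_dep 0.0022 n 322 5350 cell -95.8 mean -96.0 F [ 4.1 -6.6 -3. ] grip 20.0
```

Request:
{"fn": "jog_arm", "kwargs": {"increments": [[0,0,-0.0003,0,0,0,1],[0,0,-0.0003,0,0,0,1],[0,0,-0.0003,0,0,0,1],[0,0,-0.0003,0,0,0,1],[0,0,-0.0003,0,0,0,1],[0,0,-0.0003,0,0,0,1]]}}

```text
time: 7.98
tcp_pos: [579.8, -253.3, 122.3]
tool_rot: [0.002, 0.996, 0.089, 0.001]
force: [3.6, -5.5, -3.4]
grip_width: 15.6
grip_force: 20.0
```

```bash
python3 -c "
from h import *
obs();obs();obs()"
```

```text
t 7.97 tcp [ 579.79 -253.32  122.35] a_tcp 0.0002 a_dep 0.002 n 338 5375 cell -92.9 mean -93.7 F [ 3.6 -5.5 -3.4] grip 20.0
t 8.03 tcp [ 579.79 -253.3   122.32] a_tcp 0.0001 a_dep 0.0008 n 319 5354 cell -93.6 mean -94.0 F [ 4.2 -6.9 -3.9] grip 20.0
t 8.07 tcp [ 579.8  -253.31  122.34] a_tcp 0.0001 a_dep 0.0011 n 325 5339 cell -95.1 mean -93.8 F [ 4.5 -6.6 -2.7] grip 20.0
```

Request:
{"fn": "jog_arm", "kwargs": {"increments": [[-0.0001,0.0006,0.006,0,0,0,1],[-0.0001,0.0006,0.006,0,0,0,1],[0,0,0,0,0,0,1],[0,0,0,0,0,0,1],[0,0,0,0,0,0,1],[0,0,0,0,0,0,1]]}}

```text
time: 8.88
tcp_pos: [579.8, -253.3, 122.4]
tool_rot: [0.002, 0.996, 0.089, 0.001]
force: [3.5, -6.1, -3.0]
grip_width: 15.4
grip_force: 20.0
```

```bash
python3 -c "
from h import *
obs();obs();obs()"
```

```text
t 8.88 tcp [ 579.82 -253.28  122.37] a_tcp 0.0003 a_dep 0.0013 n 335 5364 cell -81.1 mean -81.5 F [ 3.5 -6.1 -3. ] grip 20.0
t 8.93 tcp [ 579.8  -253.34  122.36] a_tcp 0.0002 a_dep 0.001 n 323 5351 cell -80.5 mean -81.0 F [ 2.8 -6.4 -2. ] grip 20.0
t 8.97 tcp [ 579.81 -253.28  122.36] a_tcp 0.0002 a_dep 0.0001 n 341 5337 cell -80.2 mean -80.6 F [ 4.5 -6.  -2.5] grip 20.0
```

Request:
{"fn": "jog_arm", "kwargs": {"increments": [[0,0,0,0,0,0,1],[0,0,0,0,0,0,1],[0,0,0,0,0,0,1],[0,0,0,0,0,0,1],[0,0,0,0,0,0,1],[0,0,0,0,0,0,1],[0,0,0,0,0,0,1],[0,0,0,0,0,0,1]]}}

```text
time: 10.02
tcp_pos: [579.8, -253.3, 122.4]
tool_rot: [0.002, 0.996, 0.089, 0.001]
force: [3.6, -6.4, -2.6]
grip_width: 15.4
grip_force: 20.0
```

```bash
python3 -c "
from h import *
obs('t3.png');obs();
t=cv2.imread('pics/t3.png')[110:260,240:500]; s=cv2.imread('pics/t3.png')
cv2.imwrite('pics/t3c.png',cv2.resize(t,None,fx=3,fy=3,interpolation=cv2.INTER_CUBIC))"
```

```text
t 10.03 tcp [ 579.83 -253.32  122.4 ] a_tcp 0.0004 a_dep 0.0012 n 327 5356 cell -84.8 mean -84.8 F [ 3.6 -6.4 -2.6] grip 20.0
t 10.07 tcp [ 579.79 -253.36  122.38] a_tcp 0.0003 a_dep 0.0013 n 320 5329 cell -85.8 mean -85.6 F [ 4.  -6.8 -3. ] grip 20.0
```

View pics/t3c.png

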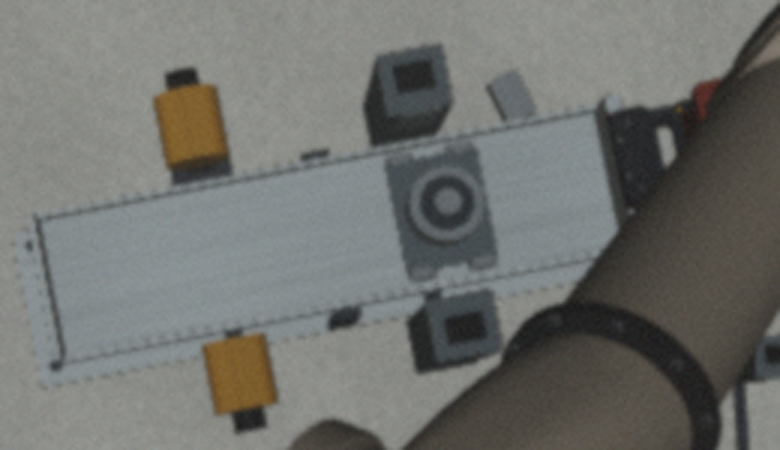

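The crop shows the can at (447,202) against the window midpoint at (439,201). That is about 7 mm short and creeping back, so true level is slightly higher than I assumed. I'll nudge and raise it.

Request:
{"fn": "jog_arm", "kwargs": {"increments": [[0,0.0004,0.005,0,0,0,1],[0,0.0004,0.005,0,0,0,1],[0,0.0001,0.0007,0,0,0,1],[0,0.0001,0.0007,0,0,0,1]]}}

```text
time: 10.62
tcp_pos: [579.8, -253.2, 122.9]
tool_rot: [0.002, 0.996, 0.088, 0.001]
force: [4.3, -6.7, -3.6]
grip_width: 15.7
grip_force: 20.0
```

```bash
python3 -c "
from h import *
obs();obs();obs()"
```

```text
t 10.62 tcp [ 579.79 -253.24  122.88] a_tcp 0.002 a_dep 0.0023 n 339 5342 cell -80.3 mean -80.1 F [ 4.3 -6.7 -3.6] grip 20.0
t 10.68 tcp [ 579.8  -253.26  122.98] a_tcp 0.0024 a_dep 0.0024 n 314 5341 cell -81.1 mean -79.8 F [ 3.2 -7.  -2. ] grip 20.0
t 10.72 tcp [ 579.79 -253.23  123.  ] a_tcp 0.0025 a_dep 0.0029 n 324 5359 cell -78.1 mean -78.3 F [ 3.9 -6.3 -3.1] grip 20.0
```

Request:
{"fn": "jog_arm", "kwargs": {"increments": [[0,0,-0.001,0,0,0,1],[0,0,-0.001,0,0,0,1],[0,0,-0.0002,0,0,0,1],[0,0,-0.0002,0,0,0,1]]}}

```text
time: 11.28
tcp_pos: [579.8, -253.3, 122.9]
tool_rot: [0.002, 0.996, 0.088, 0.001]
force: [3.9, -6.1, -3.4]
grip_width: 15.5
grip_force: 20.0
```

```bash
python3 -c "
from h import *
obs();obs();obs()"
```

```text
t 11.28 tcp [ 579.8  -253.27  122.95] a_tcp 0.0023 a_dep 0.0023 n 336 5356 cell -75.4 mean -75.4 F [ 3.9 -6.1 -3.4] grip 20.0
t 11.32 tcp [ 579.78 -253.29  122.93] a_tcp 0.0022 a_dep 0.002 n 329 5328 cell -74.2 mean -74.5 F [ 4.4 -6.4 -2.8] grip 20.0
t 11.38 tcp [ 579.79 -253.25  122.89] a_tcp 0.0021 a_dep 0.0021 n 330 5329 cell -75.1 mean -75.1 F [ 3.6 -6.1 -2.7] grip 20.0
```

Near rest at -75, 3 mm from the target. I hold and check.

Request:
{"fn": "jog_arm", "kwargs": {"increments": [[0,0,-0.0001,0,0,0,1],[0,0,-0.0001,0,0,0,1],[0,0,-0.0001,0,0,0,1],[0,0,-0.0001,0,0,0,1],[0,0,-0.0001,0,0,0,1],[0,0,-0.0001,0,0,0,1]]}}

```text
time: 12.18
tcp_pos: [579.8, -253.3, 122.8]
tool_rot: [0.002, 0.996, 0.088, 0.001]
force: [3.9, -6.6, -3.4]
grip_width: 15.7
grip_force: 20.0
```

```bash
python3 -c "
from h import *
obs();obs();obs()"
```

```text
t 12.18 tcp [ 579.78 -253.28  122.79] a_tcp 0.0017 a_dep 0.0014 n 329 5340 cell -74.2 mean -74.9 F [ 3.9 -6.6 -3.4] grip 20.0
t 12.22 tcp [ 579.81 -253.26  122.79] a_tcp 0.0017 a_dep 0.0026 n 313 5378 cell -74.8 mean -75.3 F [ 3.4 -6.7 -3. ] grip 20.0
t 12.28 tcp [ 579.8  -253.27  122.79] a_tcp 0.0017 a_dep 0.0021 n 335 5312 cell -74.6 mean -74.9 F [ 2.9 -6.8 -2.5] grip 20.0
```

At rest at tcp z 122.8, which is therefore the true level. Holding for the full 4 s, with a look part-way.

Request:
{"fn": "jog_arm", "kwargs": {"increments": [[0,0,0,0,0,0,1],[0,0,0,0,0,0,1],[0,0,0,0,0,0,1],[0,0,0,0,0,0,1],[0,0,0,0,0,0,1],[0,0,0,0,0,0,1],[0,0,0,0,0,0,1],[0,0,0,0,0,0,1],[0,0,0,0,0,0,1],[0,0,0,0,0,0,1],[0,0,0,0,0,0,1],[0,0,0,0,0,0,1]]}}

```text
time: 13.82
tcp_pos: [579.8, -253.3, 122.8]
tool_rot: [0.002, 0.996, 0.088, 0.001]
force: [3.1, -6.2, -1.9]
grip_width: 15.6
grip_force: 20.0
```

```bash
python3 -c "
from h import *
obs();obs()"
```

```text
t 13.82 tcp [ 579.8  -253.29  122.8 ] a_tcp 0.0018 a_dep 0.0018 n 327 5326 cell -74.9 mean -74.5 F [ 3.1 -6.2 -1.9] grip 20.0
t 13.88 tcp [ 579.83 -253.24  122.81] a_tcp 0.0018 a_dep 0.0018 n 322 5345 cell -75.5 mean -75.5 F [ 3.6 -7.3 -3. ] grip 20.0
```

Request:
{"fn": "jog_arm", "kwargs": {"increments": [[0,0,0,0,0,0,1],[0,0,0,0,0,0,1],[0,0,0,0,0,0,1],[0,0,0,0,0,0,1],[0,0,0,0,0,0,1],[0,0,0,0,0,0,1],[0,0,0,0,0,0,1],[0,0,0,0,0,0,1],[0,0,0,0,0,0,1],[0,0,0,0,0,0,1],[0,0,0,0,0,0,1],[0,0,0,0,0,0,1]]}}

```text
time: 15.42
tcp_pos: [579.8, -253.3, 122.8]
tool_rot: [0.002, 0.996, 0.089, 0.001]
force: [3.8, -6.0, -3.5]
grip_width: 15.5
grip_force: 20.0
```

```bash
python3 -c "
from h import *
obs();obs()"
```

```text
t 15.43 tcp [ 579.79 -253.26  122.79] a_tcp 0.0017 a_dep 0.0016 n 317 5331 cell -74.9 mean -75.4 F [ 3.8 -6.  -3.5] grip 20.0
t 15.47 tcp [ 579.8  -253.24  122.8 ] a_tcp 0.0017 a_dep 0.0015 n 331 5343 cell -76.1 mean -75.2 F [ 3.5 -5.2 -2.5] grip 20.0
```

Still at rest. One more hold for margin: at rest since about 11.3 s, and this runs to about 17 s.

Request:
{"fn": "jog_arm", "kwargs": {"increments": [[0,0,0,0,0,0,1],[0,0,0,0,0,0,1],[0,0,0,0,0,0,1],[0,0,0,0,0,0,1],[0,0,0,0,0,0,1],[0,0,0,0,0,0,1],[0,0,0,0,0,0,1],[0,0,0,0,0,0,1],[0,0,0,0,0,0,1],[0,0,0,0,0,0,1],[0,0,0,0,0,0,1],[0,0,0,0,0,0,1]]}}

```text
time: 17.02
tcp_pos: [579.8, -253.3, 122.8]
tool_rot: [0.002, 0.996, 0.088, 0.001]
force: [3.8, -7.1, -2.8]
grip_width: 15.1
grip_force: 20.0
```

Request:
{"fn": "jog_arm", "kwargs": {"increments": [[-0.0001,0.0006,0.0057,0,0,0,1],[-0.0001,0.0006,0.0057,0,0,0,1],[-0.0001,0.0006,0.0057,0,0,0,1],[-0.0001,0.0006,0.0057,0,0,0,1],[-0.0001,0.0006,0.0057,0,0,0,1],[-0.0001,0.0006,0.0057,0,0,0,1],[0,0,0,0,0,0,1],[0,0,0,0,0,0,1]]}}

```text
time: 18.02
tcp_pos: [579.8, -253.3, 122.6]
tool_rot: [0.002, 0.996, 0.088, 0.001]
force: [3.2, -4.9, -1.6]
grip_width: 15.5
grip_force: 20.0
```

```bash
python3 -c "
from h import *
obs();obs();obs()"
```

```text
t 18.02 tcp [ 579.79 -253.27  122.64] a_tcp 0.0012 a_dep -0.0016 n 337 5315 cell -12.7 mean -12.6 F [ 3.2 -4.9 -1.6] grip 20.0
t 18.07 tcp [ 579.77 -253.29  122.76] a_tcp 0.0016 a_dep -0.0013 n 335 5346 cell -8.2 mean -8.2 F [ 3.3 -4.5 -2.8] grip 20.0
t 18.12 tcp [ 579.81 -253.26  122.87] a_tcp 0.002 a_dep -0.0012 n 332 5341 cell -4.4 mean -4.2 F [ 3.8 -6.1 -2.1] grip 20.0
```

Request:
{"fn": "jog_arm", "kwargs": {"increments": [[0,0,0,0,0,0,1],[0,0,0,0,0,0,1],[0,0,0,0,0,0,1],[0,0,0,0,0,0,1],[0,0,0,0,0,0,1]]}}

```text
time: 18.8
tcp_pos: [579.8, -253.2, 123.1]
tool_rot: [0.002, 0.996, 0.088, 0.001]
force: [2.5, -6.1, -1.6]
grip_width: 15.4
grip_force: 20.0
```

```bash
python3 -c "
from h import *
obs();obs();obs()"
```

```text
t 18.8 tcp [ 579.84 -253.23  123.07] a_tcp 0.0027 a_dep -0.0023 n 346 5302 cell 44.1 mean 44.2 F [ 2.5 -6.1 -1.6] grip 20.0
t 18.85 tcp [ 579.81 -253.24  123.06] a_tcp 0.0027 a_dep -0.0014 n 347 5319 cell 46.9 mean 47.3 F [ 2.9 -5.1 -0.3] grip 20.0
t 18.9 tcp [ 579.79 -253.26  123.08] a_tcp 0.0027 a_dep -0.0023 n 361 5324 cell 49.9 mean 49.4 F [ 3.  -5.2 -1.1] grip 20.0
```

Request:
{"fn": "jog_arm", "kwargs": {"increments": [[0,0,-0.0005,0,0,0,1],[0,0,-0.0005,0,0,0,1],[0,0,-0.0005,0,0,0,1],[0,0,-0.0005,0,0,0,1]]}}

```text
time: 19.45
tcp_pos: [579.8, -253.3, 122.6]
tool_rot: [0.002, 0.996, 0.088, 0.001]
force: [2.3, -5.8, 0.9]
grip_width: 15.3
grip_force: 20.0
```

```bash
python3 -c "
from h import *
obs();obs();obs()"
```

```text
t 19.45 tcp [ 579.81 -253.31  122.63] a_tcp 0.0012 a_dep -0.0047 n 356 5314 cell 71.0 mean 70.6 F [ 2.3 -5.8  0.9] grip 20.0
t 19.5 tcp [ 579.8  -253.3   122.64] a_tcp 0.0012 a_dep -0.0038 n 342 5297 cell 72.6 mean 72.8 F [ 3.  -5.7 -0.3] grip 20.0
t 19.55 tcp [ 579.82 -253.28  122.65] a_tcp 0.0012 a_dep -0.005 n 343 5333 cell 73.0 mean 73.3 F [ 3.7 -6.1 -0.7] grip 20.0
```

Request:
{"fn": "jog_arm", "kwargs": {"increments": [[0,0,0,0,0,0,1],[0,0,0,0,0,0,1],[0,0,0,0,0,0,1],[0,0,0,0,0,0,1]]}}

```text
time: 20.1
tcp_pos: [579.8, -253.3, 122.7]
tool_rot: [0.002, 0.996, 0.088, 0.001]
force: [3.0, -5.4, -0.6]
grip_width: 15.4
grip_force: 20.0
```

```bash
python3 -c "
from h import *
obs();obs();obs()"
```

```text
t 20.1 tcp [ 579.81 -253.28  122.67] a_tcp 0.0013 a_dep -0.0046 n 354 5314 cell 78.7 mean 79.1 F [ 3.  -5.4 -0.6] grip 20.0
t 20.15 tcp [ 579.82 -253.27  122.65] a_tcp 0.0012 a_dep -0.0047 n 355 5306 cell 79.0 mean 79.5 F [ 2.2 -6.1 -0.4] grip 20.0
t 20.2 tcp [ 579.8  -253.25  122.63] a_tcp 0.0012 a_dep -0.0048 n 354 5309 cell 79.6 mean 79.5 F [ 2.3 -5.3  0.8] grip 20.0
```

Request:
{"fn": "jog_arm", "kwargs": {"increments": [[0,0.0003,0.004,0,0,0,1],[0,0.0001,0.0025,0,0,0,1],[0,0,0.0002,0,0,0,1],[0,0,0.0002,0,0,0,1],[0,0,0.0002,0,0,0,1]]}}

```text
time: 20.88
tcp_pos: [579.9, -253.3, 122.7]
tool_rot: [0.002, 0.996, 0.088, 0.001]
force: [3.1, -6.4, 0.3]
grip_width: 15.4
grip_force: 20.0
```

```bash
python3 -c "
from h import *
obs();obs();obs()"
```

```text
t 20.88 tcp [ 579.86 -253.27  122.74] a_tcp 0.0015 a_dep -0.005 n 358 5318 cell 86.7 mean 87.6 F [ 3.1 -6.4  0.3] grip 20.0
t 20.93 tcp [ 579.8  -253.28  122.73] a_tcp 0.0015 a_dep -0.0053 n 345 5312 cell 87.9 mean 88.0 F [ 3.5 -5.8 -0.1] grip 20.0
t 20.98 tcp [ 579.83 -253.22  122.73] a_tcp 0.0015 a_dep -0.0049 n 349 5310 cell 87.4 mean 87.8 F [ 3.4 -5.5  1. ] grip 20.0
```

Request:
{"fn": "jog_arm", "kwargs": {"increments": [[0,0,0,0,0,0,1],[0,0,0,0,0,0,1],[0,0,0,0,0,0,1],[0,0,0,0,0,0,1],[0,0,0,0,0,0,1],[0,0,0,0,0,0,1]]}}

```text
time: 21.78
tcp_pos: [579.8, -253.3, 122.8]
tool_rot: [0.002, 0.996, 0.088, 0.001]
force: [3.5, -5.5, 0.9]
grip_width: 15.4
grip_force: 20.0
```

```bash
python3 -c "
from h import *
obs();obs();obs('t4.png')
t=cv2.imread('pics/t4.png')[110:260,240:500]
cv2.imwrite('pics/t4c.png',cv2.resize(t,None,fx=3,fy=3,interpolation=cv2.INTER_CUBIC))"
```

```text
t 21.77 tcp [ 579.83 -253.26  122.76] a_tcp 0.0016 a_dep -0.0041 n 372 5289 cell 88.6 mean 89.0 F [ 3.5 -5.5  0.9] grip 20.0
t 21.82 tcp [ 579.82 -253.26  122.76] a_tcp 0.0016 a_dep -0.0048 n 370 5302 cell 88.0 mean 89.0 F [ 3.6 -6.5  0.6] grip 20.0
t 21.88 tcp [ 579.81 -253.27  122.76] a_tcp 0.0016 a_dep -0.0046 n 367 5313 cell 88.8 mean 89.2 F [ 2.2 -7.  -0. ] grip 20.0
```

View pics/t4c.png

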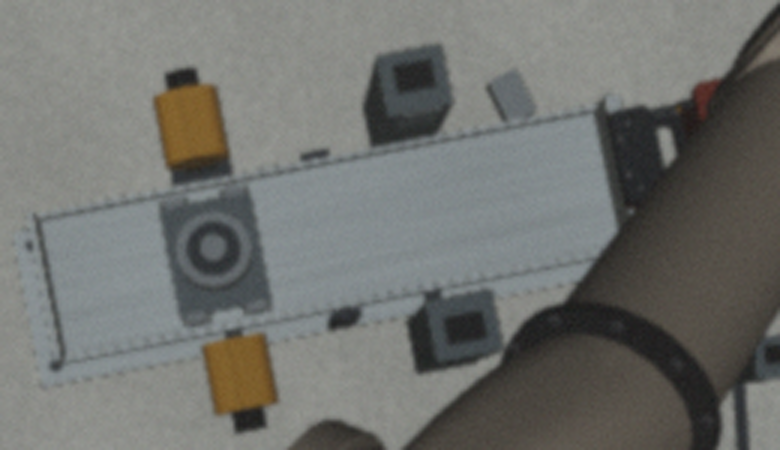

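The can at (213,248) is at rest, about 1 to 2 mm from the midpoint of the brass heads at (215,249). Holding.

Request:
{"fn": "jog_arm", "kwargs": {"increments": [[0,0,0,0,0,0,1],[0,0,0,0,0,0,1],[0,0,0,0,0,0,1],[0,0,0,0,0,0,1],[0,0,0,0,0,0,1],[0,0,0,0,0,0,1],[0,0,0,0,0,0,1],[0,0,0,0,0,0,1],[0,0,0,0,0,0,1],[0,0,0,0,0,0,1],[0,0,0,0,0,0,1],[0,0,0,0,0,0,1]]}}

```text
time: 23.42
tcp_pos: [579.8, -253.3, 122.8]
tool_rot: [0.002, 0.996, 0.088, 0.001]
force: [3.2, -5.8, 0.4]
grip_width: 15.4
grip_force: 20.0
```

```bash
python3 -c "
from h import *
obs();obs()"
```

```text
t 23.43 tcp [ 579.81 -253.27  122.75] a_tcp 0.0016 a_dep -0.0043 n 365 5287 cell 87.9 mean 88.8 F [ 3.2 -5.8  0.4] grip 20.0
t 23.48 tcp [ 579.79 -253.28  122.78] a_tcp 0.0017 a_dep -0.0046 n 355 5311 cell 88.5 mean 88.5 F [ 2.5 -6.2 -0.5] grip 20.0
```

Request:
{"fn": "jog_arm", "kwargs": {"increments": [[0,0,0,0,0,0,1],[0,0,0,0,0,0,1],[0,0,0,0,0,0,1],[0,0,0,0,0,0,1],[0,0,0,0,0,0,1],[0,0,0,0,0,0,1],[0,0,0,0,0,0,1],[0,0,0,0,0,0,1],[0,0,0,0,0,0,1],[0,0,0,0,0,0,1],[0,0,0,0,0,0,1],[0,0,0,0,0,0,1]]}}

```text
time: 25.02
tcp_pos: [579.8, -253.2, 122.8]
tool_rot: [0.002, 0.996, 0.088, 0.001]
force: [3.0, -6.2, 0.3]
grip_width: 15.6
grip_force: 20.0
```

```bash
python3 -c "
from h import *
obs();obs()"
```

```text
t 25.02 tcp [ 579.79 -253.25  122.76] a_tcp 0.0016 a_dep -0.0046 n 357 5310 cell 88.8 mean 88.7 F [ 3.  -6.2  0.3] grip 20.0
t 25.07 tcp [ 579.83 -253.25  122.77] a_tcp 0.0017 a_dep -0.0046 n 353 5296 cell 87.9 mean 88.1 F [ 2.6 -5.7  0. ] grip 20.0
```

Request:
{"fn": "jog_arm", "kwargs": {"increments": [[0,0,0,0,0,0,1],[0,0,0,0,0,0,1],[0,0,0,0,0,0,1],[0,0,0,0,0,0,1],[0,0,0,0,0,0,1],[0,0,0,0,0,0,1],[0,0,0,0,0,0,1],[0,0,0,0,0,0,1],[0,0,0,0,0,0,1],[0,0,0,0,0,0,1],[0,0,0,0,0,0,1],[0,0,0,0,0,0,1]]}}

```text
time: 26.62
tcp_pos: [579.8, -253.3, 122.8]
tool_rot: [0.002, 0.996, 0.088, 0.001]
force: [2.4, -5.9, -0.5]
grip_width: 15.5
grip_force: 20.0
```

```bash
python3 -c "
from h import *
obs();obs()"
```

```text
t 26.62 tcp [ 579.84 -253.3   122.78] a_tcp 0.0017 a_dep -0.0052 n 349 5316 cell 88.7 mean 88.8 F [ 2.4 -5.9 -0.5] grip 20.0
t 26.68 tcp [ 579.83 -253.26  122.77] a_tcp 0.0016 a_dep -0.0052 n 360 5314 cell 88.8 mean 88.6 F [ 1.9 -6.5  0.2] grip 20.0
```

Still for over 5 s at +88.6 against +87.3, with the grip at 20 N. Handing in.

```bash
python3 -c "
from bench import robot
print(robot.close_job())"
```

```text
the job is handed in; nothing more can be done
None
```

The job is handed in: by my camera measurements the load cell rested over 4 s about 3 mm from the gauge's middle, then over 4 s about 1–2 mm from the probe axis, and the gripper still holds the handle at 20 N; the hand-in returned no verdict.

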